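# Unlock the training station and start it

## Task

Take the station's transport bar off: lift it straight up out of its two U brackets, keeping it level so both ends come clear together, and lay it gently, about centred, in both forks of the parking rest on the bench. After that, press the large round start button on the sloping panel fully down and let it spring back. Do not bump the gantry or the sensor post, and leave the spray can, multimeter and toy truck where they stand.

Things in the scene. Friction and masses are not known exactly. Their poses are not given: they have to be found in the camera images.
- station: Fixed training station. Origin on the bench midway between its two U brackets; x points from the brackets into the console, y along the line of brackets. Base plate x -35 to +55, 320 mm long in y, 8 mm thick, carries the brackets at y = +-130 mm. Behind it a console 350 mm wide (y +-175): sloping panel, then a flat deck, height 145 mm, to x = 340 mm with models up to height 185 mm.
- bracket_left (a point): Middle of the slot floor of the U bracket at station y = +130 mm, height 100 mm. Bracket: steel, 8 mm thick in y, 36 mm wide in x; slot 26 mm wide in x, two cheeks up to height 135 mm, open at the top. Axes as the station's.
- bracket_right (a point): The same for the U bracket at station y = -130 mm.
- panel_foot (a point): Middle of the panel's lower edge, station x = 50 mm, height 30 mm; axes as the station's. From here the grey panel rises away from the brackets at 35 degrees to the horizontal, 200 mm up the slope, to x = 214, height 145 mm. It carries low flat dressing (small keys, orange and dark modules, under 9 mm high) and the start button.
- gantry: Aluminium portal fixed to the station, same origin and axes. 30 mm posts at x 155 and 315, y +-195 mm. Front beam over the panel x 137-173, y +-210, height 190-220 (rail to 226); rear beam x 300-330; side beams; cross slide x 135-355, y -115 to -65, height 220-240 mm. The front beam is just above and behind the start button: a vertical tool does not fit, come along the panel's normal.
- sensor: Fixed slim aluminium sensor post standing on the station's base plate just behind the bar (x = 34 mm in the station frame; its place along the bar varies). Square 14 mm mast, top at height 150 mm, foot 24 x 30 mm. Origin at bench height under its axis. It stands 17 mm clear of the bar: do not put a finger there, grasp the bar to one side of it.
- bar: Loose transport bar: aluminium profile 20 x 20 mm, 300 mm long, about 0.2 kg, with a 34 x 34 x 5 mm steel plate on each end (plates outside the brackets, so it cannot be drawn out endways). Origin at its centre; y is its long axis, z up. It starts level in the U brackets with its centre at height 110 mm.
- bar_left (a point): Point on the bar's axis 130 mm from its centre towards its own +y, where a bracket carries it.
- bar_right (a point): Point on the bar's axis 130 mm from its centre towards its own -y.
- rest: Fixed parking rest: plywood plate 240 x 80 x 10 mm with two upright steel forks at x = +90 and -90 mm (12 mm thick in x, 44 mm wide in y). Each fork's slot is 28 mm wide in y, floor at height 60 mm, tops at 85 mm, open at the top. Origin on the bench under its middle; x runs along the line of the forks. A bar lying in it (either way round) has its centre at height 70 mm. May stand left or right of the station.
- start_top (a point): Centre of the face of the start button: the largest round push button, grey, 36 mm across in a black housing, on the left part of the sloping panel (y = +90 mm in the station frame). Its own z axis is the panel's normal, 35 degrees from vertical, leaning towards the robot; it is pushed along -z.
- start (a joint): Start button travel in m: 0 released, 0.006 fully down; spring, about 5 N when fully down, returns by itself.
- supply: Fixed bench power supply, grey box 180 (x) x 90 (y) x 112 mm high with terminals on its -x face, origin under its centre; stands on the other side of the station from the parking rest.
- can: Loose spray can, 58 mm across, 150 mm high, origin under its centre. Bystander.
- meter: Loose multimeter lying flat, black box 120 (x) x 65 (y) x 34 mm, dial to 40 mm, origin under its centre. Bystander.
- truck: Loose toy truck, 100 (x) x 48 x 54 mm high, origin on the bench under its centre. Bystander.

How it is judged:
By the outcome, as a careful person would: the job done as asked, in the order asked, and still so for the second after the job is handed in, with the robot touching nothing.
It also fails if it takes over 56 s, if anything falls off the work surface, if the arm or the gripper's body presses on something with over 40 N, if the wrist force passes 120 N, or if a joint passes its speed limit or range.

## Robot

A 6-joint arm with a two-finger parallel gripper is mounted at the origin on the work surface. World frame = base frame: x ahead of the robot, y to its left, z up, the work surface at z = 0. Lengths are in mm, angles in rad, forces in N, time in s.
With the tool pointing down it reaches from about 400 to 925 mm from the base axis. Payload 12.5 kg.
Tool frame: the origin (TCP) lies at the very end of the fingers, on their centre line; the grasp point (between the pads) lies 19 mm behind it; z points along the fingers, y is the direction in which the jaws open and shut (so a half turn about z gives the same grasp; the last joint's range is limited). The gripper opens to 95 mm and grips with 3 to 60 N. Pads are 20 mm wide; open, the fingers measure 119 mm over their backs; the gripper's body (75 mm by 180 mm) begins 59 mm behind the grasp point.
Start: joints at [1.099, 0.491, 1.559, -0, 1.092, -0.106], TCP at [223.545, 583.673, 214.661] pointing down, gripper open.
Joint ranges: [-3.1, 3.1], [-0.84, 2.19], [0.05, 2.79], [-1.13, 4.28], [0.06, 2.93], [-2.69, 2.69]. Speed limits (rad/s): [2.22, 2.22, 2.79, 3.14, 3.14, 3.14].

## Interface

Orientations are given as [roll, pitch, yaw] about the fixed x, y, z axes, in that order (R = Rz(yaw) Ry(pitch) Rx(roll)).
In Python, from cell import env gives the robot as it stands.
- The arm moves only by the shell command python3 -m pendant 'ROWS'. ROWS is JSON, a list that holds one entry, the list of rows, each a list of 5 numbers: the opening, from 0 (shut) to 1 (fully open), then the shift along the tool's x, y, z in m, then the turn about the tool's z in rad. A call has exactly 8 rows; each row is the pose to reach, as a shift and turn from the pose commanded when the call began, along the tool's axes at that moment; what a row does not reach only later rows make up. A row lasts 1/10 s, in which the tool goes at most 50 mm and 8.59 degrees, less where a joint would pass 70% of its speed; a pose out of reach is approached as far as the arm can. A call with a gripper value outside its range is refused whole. The fingers move at their own pace and stop on an object; the grip force is fixed at half the most. Time passes only in rows, so rows that repeat a pose let the fingers close, or fill a call up. It gives the time, the measured TCP pose, the force and the opening at its end, in the units of the state.
- env.state(): the state, without advancing time (a new reading comes with each control period).
- env.read_camera(name): name is "scene" or "side" or "wrist"; returns a dict with "image" (480x640x3 uint8, blue, green, red), "range_z" (480x640 float32, mm along the optical axis (not along the pixel's ray), 0 where there is no reading), "fx", "fy", "cx", "cy" (pixels), "rvec" (rotation vector, rad) and "tvec" (3), from world to camera coordinates, as OpenCV has them; the wrist camera has in their place "tool_from_camera" (4x4, takes a point from camera to tool coordinates, whose origin is the TCP and whose axes are the flange's). Camera axes: x right, y down, z forward; pixel columns grow to the right and rows downward; lengths in mm; the calibration is good to about 2 mm. A picture is of the moment at which its call begins: read the wrist's pose just before it.
- env.job_done(): hands the job in, once; it reports no verdict.
The state is a dict: "t": time; "joints": joint angles; "qvel": joint speeds; "tau": joint torques, N m; "eef_pos": TCP position; "tcp_rot": TCP orientation; "ft_force": force on the tool from outside, world axes, zero at the start; "moment": the same for the moment, N m; "opening": opening from 0.0 (shut) to 1.0 (fully open).
Only numpy, scipy, OpenCV 4.12 (cv2) and the standard library are available. Lean on these libraries where they do the work, as an engineer would, in place of code of your own. Each camera call takes 0.05 s, during which the arm holds its last target. There are 200 camera calls.

## Working session

There is one attempt and no reset: what is moved stays moved. The work goes in short steps, Python scripts to look and compute and a shell command to move; the robot and the scene stay as the last step left them, time stands still between calls to the robot, and variables do not carry over. Pictures are saved under pics/ and viewed, about 8 in all and at most 12, crops included, and the job is handed in when it is done.

```bash
ls; mkdir -p pics
cat > h.py <<'E'
import numpy as np, cv2, pickle
from cell import env
def grab(n):
    s=env.state(); c=env.read_camera(n); c['state']=s
    pickle.dump(c,open(f'pics/{n}.pkl','wb')); return c
def cloud(c):
    z=c['range_z'].astype(float); v,u=np.mgrid[0:480,0:640]
    P=np.stack([(u-c['cx'])/c['fx']*z,(v-c['cy'])/c['fy']*z,z],-1)
    R=cv2.Rodrigues(np.array(c['rvec'],float))[0]; t=np.array(c['tvec'],float).ravel()
    W=(P-t)@R; W[z==0]=np.nan; return W
E
python3 - <<'E'
from h import *
for n in('scene','side'):
    c=grab(n); cv2.imwrite(f'pics/{n}0.png',c['image'])
    R=cv2.Rodrigues(np.array(c['rvec'],float))[0]; print(n,-R.T@np.array(c['tvec'],float).ravel(),c['fx'])
print(env.state())
E
```

```text
pics
scene [1093.28652585  116.09603219  913.86802757] 436.54998247375715
side [ 171.49345783 -872.55005929  632.56837987] 573.3293344130409
{'t': 0.1, 'joints': array([ 1.09938518e+00,  4.91464776e-01,  1.55937754e+00,  4.19830738e-06,
        1.09168622e+00, -1.05577398e-01]), 'qvel': array([ 2.60155065e-04,  3.05196666e-04, -3.18172637e-03, -5.09733416e-05,
        5.76455641e-04, -1.53895132e-03]), 'tau': array([ 3.24357039e-03, -6.13626623e+01, -2.58611584e+01,  6.94211153e-02,
        4.69507137e-02, -6.18643730e-05]), 'eef_pos': array([223.45051142, 583.47003604, 214.14539471]), 'tcp_rot': array([-3.14066238e+00, -1.02327421e-04,  2.77575692e+00]), 'ft_force': array([-0.18288303,  1.05206008,  0.14242387]), 'moment': array([-0.00757569, -0.06394895,  0.01508784]), 'opening': 0.999469283485538}
```

View pics/scene0.png

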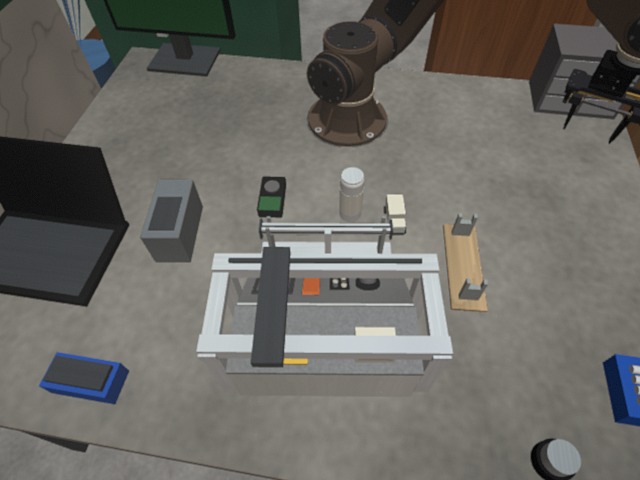

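View pics/side0.png

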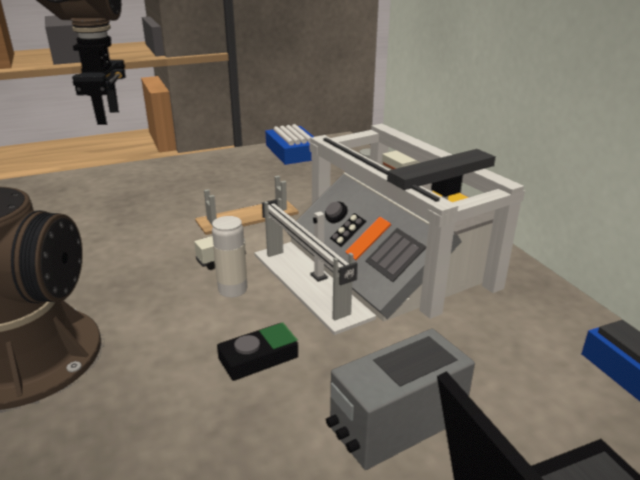

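The scene view shows the bar at pixels (262–392, 229), the sensor post near (328, 240) and the rest on the robot's left around (465, 265). The can is at (351, 195) and the truck at (396, 212), both close to the bar. The start button is partly hidden under the front beam at (368, 282). In the side view the button is at (336, 212) and the post at (319, 245). Next I'll get positions from the point clouds.

Run:
```python
from h import *
np.set_printoptions(precision=1,suppress=True)
C={n:pickle.load(open(f'pics/{n}.pkl','rb')) for n in('scene','side')}
W={n:cloud(c) for n,c in C.items()}
def box(n,u0,u1,v0,v1,lo,hi):
    w=W[n][v0:v1,u0:u1].reshape(-1,3); return w[(w[:,2]>lo)&(w[:,2]<hi)]
for n,b in(('scene',(255,400,215,240)),('side',(255,360,190,290))):
    p=box(n,*b,114,128); m=np.median(p,0); p=p[np.linalg.norm(p-m,axis=1)<200]
    l=cv2.fitLine(p[:,:2].astype(np.float32),cv2.DIST_HUBER,0,.01,.01).ravel(); 
    s=(p[:,:2]-l[2:])@l[:2]; d=(p[:,:2]-l[2:])@np.array([-l[1],l[0]])
    print(n,'bar',len(p),l,np.percentile(s,[0,1,99,100]),np.percentile(d,[2,50,98]),np.median(p[:,2]), 'mid',l[2:]+l[:2]*(s.min()+s.max())/2)
for k,b in dict(rest=(430,500,205,320)).items():
    for lo,hi in((5,14),(74,90)):
        p=box('scene',*b,lo,hi); r=cv2.minAreaRect(p[:,:2].astype(np.float32)); print(k,lo,len(p),r)
for k,(u0,u1,v0,v1,lo,hi) in dict(can=(330,370,165,225,140,160),truck=(375,412,190,240,30,60),meter=(250,292,172,222,28,45)).items():
    p=box('scene',u0,u1,v0,v1,lo,hi); print(k,len(p),p.min(0),p.max(0))
for n,u,v in(('side',336,212),('side',319,215),('side',330,218),('scene',366,288),('side',265,208),('side',347,271),('side',376,310),('side',346,200)): print(n,u,v,W[n][v,u])
c=C['side']['image'][120:340,180:500]; cv2.imwrite('pics/c1.png',cv2.resize(c,None,fx=2.5,fy=2.5,interpolation=cv2.INTER_CUBIC)) 
c=C['side']['image'][0:140,40:160]; d=C['scene']['image'][20:160,540:640]
cv2.imwrite('pics/c2.png',np.hstack([cv2.resize(x,None,fx=3.4,fy=3.4,interpolation=cv2.INTER_CUBIC) for x in(c,d)]))
```

```text
scene bar 1149 [  0.1  -1.  518.   15.2] [-151.  -148.5  147.   150. ] [-15.2  -0.   15. ] 120.19751453132804 mid [517.9  15.6]
side bar 1278 [  0.1  -1.  516.3   1.6] [-166.1 -160.1  138.7  140.7] [-16.6   0.  174.5] 118.66992039191794 mid [514.5  14.2]
rest 5 2331 ((457.87255859375, 353.5211486816406), (123.55770874023438, 326.05377197265625), 83.45814514160156)
rest 74 131 ((494.2524108886719, 348.9143371582031), (195.32960510253906, 45.11455154418945), 4.73575496673584)
can 356 [353.7  30.8 140. ] [408.1  85.9 154.4]
truck 591 [334.7 137.7  30.2] [485.4 201.   59.5]
meter 849 [ 301.9 -194.2   28.1] [ 429.1 -116.4   44.5]
side 336 212 [619.8 103.3 101.3]
side 319 215 [544.2  14.7 149.9]
side 330 218 [611.6 115.2  83.3]
scene 366 288 [650.4 124.  107.7]
side 265 208 [477.9 141.5 119.8]
side 347 271 [ 531.7 -137.5  117.6]
side 376 310 [ 600.2 -123.5    8.4]
side 346 200 [660.2 140.9 105.2]
```

View pics/c1.png

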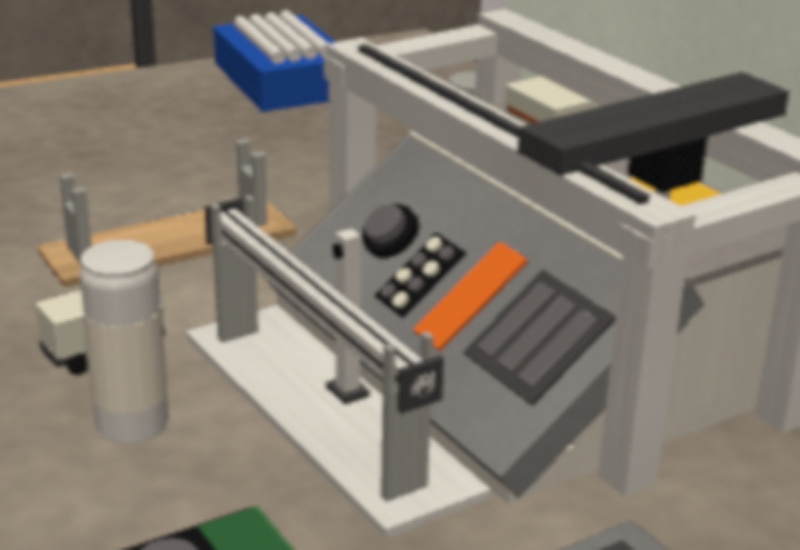

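View pics/c2.png

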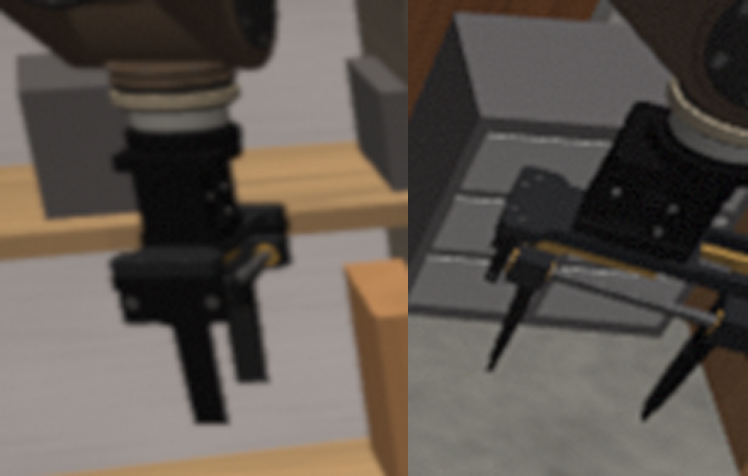

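The crop confirms the sensor post near mid-bar and the button on the panel's left, under the front beam. The gripper's wide crossbar lies along the jaw axis. The moves can't tilt the tool, so I'm working out the exact geometry to see whether a vertical press clears the beam.

Run:
```python
from h import *
np.set_printoptions(precision=1,suppress=True)
C={n:pickle.load(open(f'pics/{n}.pkl','rb')) for n in('scene','side')}
W={n:cloud(c) for n,c in C.items()}
w=W['scene'][215:240,255:400].reshape(-1,3); p=w[(w[:,2]>117)&(w[:,2]<123)]
l=cv2.fitLine(p[:,:2].astype(np.float32),cv2.DIST_HUBER,0,.01,.01).ravel().astype(float)
d=l[:2]*np.sign(l[1]); yaw=np.arctan2(-d[0],d[1])
for it in range(3):
    R=np.array([[np.cos(yaw),-np.sin(yaw)],[np.sin(yaw),np.cos(yaw)]]); o=np.array([517.9,15.6])
    q=(p[:,:2]-o)@R; q=q[abs(q[:,0])<11]; f=np.polyfit(q[:,1],q[:,0],1); yaw-=np.arctan(f[0])
print('yaw deg',np.degrees(yaw),'off',f, 'n',len(q))
R=np.array([[np.cos(yaw),-np.sin(yaw)],[np.sin(yaw),np.cos(yaw)]])
S={}
for n in W:
    S[n]=np.dstack([(W[n][...,:2]-o)@R,W[n][...,2]])
    s=S[n].reshape(-1,3); X,Y,Z=s.T
    def rep(k,m): print(n,k,m.sum(),*( (np.percentile(s[m],[1,50,99],axis=0)) if m.sum()>3 else []))
    rep('bar',(abs(X)<25)&(abs(Y)<170)&(Z>112)&(Z<124))
    rep('platesL',(abs(X)<25)&(Y>140)&(Y<170)&(Z>98)&(Z<135))
    rep('platesR',(abs(X)<25)&(Y<-140)&(Y>-170)&(Z>98)&(Z<135))
    rep('sensor',(X>22)&(X<48)&(abs(Y)<110)&(Z>125)&(Z<156))
    rep('beamtop',(X>120)&(X<190)&(abs(Y)<215)&(Z>214)&(Z<223))
    rep('beamfront',(X>120)&(X<190)&(abs(Y)<215)&(Z>194)&(Z<212))
    h=(Z-30)*np.cos(.6109)-(X-50)*np.sin(.6109); sl=(X-50)*np.cos(.6109)+(Z-30)*np.sin(.6109)
    m=(sl>20)&(sl<190)&(abs(Y-90)<45); hh=h[m]; print('panel h med',np.median(hh[abs(hh)<6]))
    m=m&(h>8)&(h<45); print('button: h hist',np.histogram(h[m],np.arange(8,46,3)))
    for lo in(9,15,20,25):
        k=m&(h>lo); print(lo,k.sum(),'slope',np.percentile(sl[k],[2,50,98]),'y',np.percentile(Y[k],[2,50,98]),'h',np.median(h[k]))
pickle.dump((yaw,o),open('pics/st.pkl','wb'))
w=W['scene'][200:325,425:505].reshape(-1,3)
p=w[(w[:,2]>78)&(w[:,2]<90)&(w[:,1]>280)]; print('forks',cv2.minAreaRect(p[:,:2].astype(np.float32)))
p=w[(w[:,2]>6)&(w[:,2]<14)&(w[:,1]>270)]; p=p[abs(p[:,1]-350)<70]; print('plate',cv2.minAreaRect(p[:,:2].astype(np.float32)))
w=W['scene'][188:240,380:412].reshape(-1,3);p=w[(w[:,2]>30)&(w[:,2]<60)&(w[:,0]<470)];print('truck',np.percentile(p,[1,99],axis=0))
```

```text
yaw deg 8.518192452429824 off [-0.  -0.8] n 876
scene bar 1161 [ -15.  -144.7  112.3] [  1.   -4.  119.9] [ 16.3 145.  123.4]
scene platesL 87 [-19.8 140.2  98.6] [  6.6 145.7 121. ] [ 16.6 150.4 129.3]
scene platesR 81 [ -17.9 -150.1   99.3] [   6.2 -145.3  121.2] [  15.7 -140.2  129.2]
scene sensor 81 [ 25.   -1.2 126.6] [ 37.9   5.5 147. ] [ 40.9  12.  151.9]
scene beamtop 2797 [ 135.  -205.6  214.6] [159.3  33.  220.1] [172.3 208.3 222.7]
scene beamfront 1111 [ 169.3 -206.   194.3] [171.3  31.5 206. ] [189.2 209.1 211.8]
panel h med 1.664860044875205
button: h hist (array([34, 77, 36, 20, 23,  8,  0,  0,  0,  0,  0,  0]), array([ 8, 11, 14, 17, 20, 23, 26, 29, 32, 35, 38, 41, 44]))
9 187 slope [ 93.4 113.8 124.9] y [ 67.5  89.8 114. ] h 13.841974052606723
15 69 slope [103.5 113.6 117.8] y [ 74.6  89.8 106.8] h 19.472964034683336
20 31 slope [107.3 113.6 117.4] y [ 76.9  89.8 103.6] h 21.814716905126403Traceback (most recent call last):
  File "<stdin>", line 28, in <module>
    return _quantile_unchecked(
        a, q, axis, out, overwrite_input, method, keepdims, weights)
    return _ureduce(a,
                    func=_quantile_ureduce_func,
    ...<5 lines>...
                    overwrite_input=overwrite_input,
                    method=method)
    r = func(a, **kwargs)
    result = _quantile(arr,
                       quantiles=q,
    ...<2 lines>...
                       out=out,
                       weights=wgt)
    slices_having_nans = np.isnan(arr[-1, ...])
                                  ~~~^^^^^^^^^
IndexError: index -1 is out of bounds for axis 0 with size 0
```

Run:
```python
from h import *
np.set_printoptions(precision=1,suppress=True)
C={n:pickle.load(open(f'pics/{n}.pkl','rb')) for n in('scene','side')}
W={n:cloud(c) for n,c in C.items()}
yaw=np.radians(8.52); o=np.array([517.9,15.6])
R=np.array([[np.cos(yaw),-np.sin(yaw)],[np.sin(yaw),np.cos(yaw)]])
n='side'; s=np.dstack([(W[n][...,:2]-o)@R,W[n][...,2]]).reshape(-1,3); X,Y,Z=s.T
def rep(k,m): print(k,m.sum(),*( (np.percentile(s[m],[1,50,99],axis=0)) if m.sum()>3 else []))
rep('bar',(abs(X)<25)&(abs(Y)<140)&(Z>116)&(Z<124))
rep('plateR',(abs(X)<25)&(Y<-140)&(Y>-170)&(Z>98)&(Z<135))
rep('sensor',(X>22)&(X<48)&(abs(Y)<110)&(Z>125)&(Z<156))
rep('beamtop',(X>120)&(X<190)&(abs(Y)<215)&(Z>214)&(Z<223))
rep('beamfront',(X>120)&(X<190)&(abs(Y)<185)&(Z>196)&(Z<212))
h=(Z-30)*np.cos(.6109)-(X-50)*np.sin(.6109); sl=(X-50)*np.cos(.6109)+(Z-30)*np.sin(.6109)
m=(sl>20)&(sl<190)&(abs(Y-90)<45); hh=h[m]; print('panel h med',np.median(hh[abs(hh)<6]))
m=m&(h>8)&(h<45); print('h hist',*np.histogram(h[m],np.arange(8,46,2)))
for lo,hi in((8,15),(15,21),(20,23),(22,26),(26,40)):
    k=m&(h>lo)&(h<hi)
    if k.sum()>3: print(lo,k.sum(),'slope',np.percentile(sl[k],[2,50,98]),'y',np.percentile(Y[k],[2,50,98]),'h',np.median(h[k]))
w=W['scene'][200:325,425:505].reshape(-1,3)
p=w[(w[:,2]>78)&(w[:,2]<90)&(w[:,1]>280)]; print('forks',cv2.minAreaRect(p[:,:2].astype(np.float32)))
for a in(p[p[:,0]<494],p[p[:,0]>494]): print(cv2.minAreaRect(a[:,:2].astype(np.float32)), a.mean(0))
p=w[(w[:,2]>6)&(w[:,2]<14)&(w[:,1]>270)]; p=p[abs(p[:,1]-350)<70]; print('plate',cv2.minAreaRect(p[:,:2].astype(np.float32)))
w=W['scene'][188:240,380:412].reshape(-1,3);p=w[(w[:,2]>30)&(w[:,2]<60)&(w[:,0]<470)];print('truck',np.percentile(p,[1,99],axis=0))
```

```text
bar 852 [ -20.5 -136.4  116.2] [ -4.3 -14.1 118.6] [ 23.5 134.8 123.3]
plateR 282 [ -20.8 -153.8   98.4] [  -4.8 -150.8  113.3] [  13.6 -145.1  126.7]
sensor 129 [ 22.4  -5.8 125.2] [ 29.2  -2.2 140.6] [ 39.5  11.9 149.9]
beamtop 1418 [ 131.7 -210.8  214.2] [143.6 -41.2 218.5] [174.4 204.  222.7]
beamfront 939 [ 131.  -182.8  196.1] [134.5 -32.7 204.1] [137.5 180.1 211.8]
panel h med 0.7054201109016027
h hist [25 49 73 19  9 23 57 68 12  2  0  0  0  0  0  0  0  0] [ 8 10 12 14 16 18 20 22 24 26 28 30 32 34 36 38 40 42 44]
8 157 slope [ 72.9  93.5 120.7] y [ 62.3  74.9 104. ] h 12.071521100165583
15 65 slope [ 75.9  95.7 112.6] y [ 68.2  81.7 105.3] h 19.373156654929193
20 97 slope [ 80.2  95.4 109.7] y [ 71.2  88.7 105.2] h 21.719956114160233
22 80 slope [ 81.6  95.5 111. ] y [ 71.4  85.3 101. ] h 22.997379466194186
forks ((494.31402587890625, 348.5456848144531), (195.32199096679688, 44.2309455871582), 4.832417964935303)
((404.8491516113281, 341.0205993652344), (15.954118728637695, 44.09759521484375), 4.5633320808410645) [406.5 341.1  84.2]
((585.35791015625, 356.2401428222656), (12.317965507507324, 44.27323532104492), 4.354658603668213) [586.3 355.6  83.8]
plate ((455.2331848144531, 345.44073486328125), (321.85101318359375, 80.62420654296875), 4.803267478942871)
truck [[339.  146.9  31.7]
 [438.  198.4  57.3]]
```

```bash
cat >> h.py <<'E'
from scipy.spatial.transform import Rotation as Ro
def Tw(s): return Ro.from_euler('xyz',s['tcp_rot']),np.array(s['eef_pos'])
def go(x,y,z,yawdeg,n=1):
    s=env.state(); r,p=Tw(s); d=r.inv().apply(np.array([x,y,z])-p)/1000
    tr=-(yawdeg-np.degrees(s['tcp_rot'][2])+180)%360-180
    tr=(-(yawdeg-np.degrees(s['tcp_rot'][2]))+180)%360-180
    print('at',p.round(1),np.degrees(s['tcp_rot']).round(2),'t',s['t'],'need tool xyz',d.round(4),'turn',np.radians(tr).round(4))
ST=np.radians(8.52); SO=np.array([517.9,15.6])
def st2w(x,y): c,s=np.cos(ST),np.sin(ST); return SO+np.array([c*x-s*y,s*x+c*y])
def wcloud(c):
    z=c['range_z'].astype(float); v,u=np.mgrid[0:480,0:640]
    P=np.stack([(u-c['cx'])/c['fx']*z,(v-c['cy'])/c['fy']*z,z],-1)
    T=np.array(c['tool_from_camera']); Pt=P@T[:3,:3].T+T[:3,3]
    r,p=Tw(c['state']); W=r.apply(Pt.reshape(-1,3)).reshape(480,640,3)+p
    W[z==0]=np.nan; Pt[z==0]=np.nan; return W,Pt
def toS(W):
    c,s=np.cos(ST),np.sin(ST); R=np.array([[c,-s],[s,c]]); return np.dstack([(W[...,:2]-SO)@R,W[...,2]])
E
python3 - <<'E'
from h import *
print(st2w(-.4,-27)); go(*st2w(-.4,-27),260,98.52)
c=grab('wrist'); print(np.array(c['tool_from_camera']).round(2),c['fx'])
E
```

```text
[521.50458943 -11.16129547]
at [223.5 583.5 214.1] [-1.7995e+02 -1.0000e-02  1.5904e+02] t 0.1 need tool xyz [-0.491  -0.4487 -0.0455] turn 1.0563
[[   0.     -0.96   -0.27   76.85]
 [   1.      0.      0.      0.38]
 [  -0.     -0.27    0.96 -170.75]
 [   0.      0.      0.      1.  ]] 332.89446984952366
```

```bash
python3 -m pendant '[[[1,-0.02,-0.02,-0.03,0.06],[1,-0.05,-0.05,-0.045,0.13],[1,-0.085,-0.08,-0.045,0.20],[1,-0.12,-0.11,-0.045,0.27],[1,-0.155,-0.14,-0.045,0.34],[1,-0.19,-0.17,-0.045,0.41],[1,-0.22,-0.20,-0.045,0.48],[1,-0.25,-0.23,-0.045,0.55]]]'; python3 -c "
from h import *
go(*st2w(-.4,-27),260,98.52)"
```

```text
t: 0.95
eef_pos: [375.1, 277.8, 259.6]
tcp_rot: [3.141, -0.0, 2.223]
ft_force: [0.7, 0.0, -0.5]
opening: 1.0
at [375.1 277.8 259.6] [179.99  -0.   127.36] t 0.95 need tool xyz [-0.3185 -0.059  -0.0004] turn 0.5034
```

```bash
python3 -m pendant '[[[1,-0.045,-0.01,0,0.07],[1,-0.09,-0.02,0,0.14],[1,-0.135,-0.03,0,0.21],[1,-0.18,-0.04,0,0.28],[1,-0.225,-0.05,0,0.35],[1,-0.27,-0.055,0,0.42],[1,-0.30,-0.059,0,0.48],[1,-0.3185,-0.059,0,0.5034]]]'
python3 - <<'E'
from h import *
c=grab('wrist'); cv2.imwrite('pics/w1.png',c['image'])
W,P=wcloud(c); S=toS(W); s=S.reshape(-1,3); X,Y,Z=s.T
m=(abs(X)<11)&(abs(Y)<130)&(Z>117)&(Z<124)
print(m.sum(), np.percentile(s[m],[1,50,99],axis=0).round(1))
m=(abs(X)<30)&(abs(Y)<120)&(Z>112)&(Z<128); print('bar wide',np.percentile(s[m],[1,50,99],axis=0).round(1))
q=s[m]; 
for a,b in((-100,-50),(-50,-10),(20,60),(60,110)):
    k=(q[:,1]>a)&(q[:,1]<b)
    if k.sum()>5: print(a,b,k.sum(),np.percentile(q[k,0],[2,50,98]).round(1))
m=(X>22)&(X<48)&(abs(Y)<60)&(Z>140)&(Z<156); print('sensor',m.sum(),np.percentile(s[m],[1,50,99],axis=0).round(1) if m.sum() else 0)
go(*st2w(-.4,-27),91,98.52)
E
```

```text
t: 1.75
eef_pos: [522.6, -11.1, 259.3]
tcp_rot: [-3.141, -0.0, 1.719]
ft_force: [1.0, 0.4, -0.4]
opening: 1.003
4865 [[ -10.8 -123.7  118.9]
 [  -2.9   23.7  120.7]
 [   5.1  128.1  122.5]]
bar wide [[ -14.5 -116.6  113.9]
 [  -4.6   18.8  120.7]
 [   5.4  118.1  122.5]]
-100 -50 936 [-14.2  -4.2   4.8]
-50 -10 831 [-14.5  -4.9   4.6]
20 60 1038 [-14.5  -4.6   5.4]
60 110 1432 [-14.2  -4.5   5.1]
sensor 318 [[ 22.2   0.3 141.5]
 [ 29.2   7.6 150.5]
 [ 36.2  13.8 152. ]]
at [523.9 -11.9 259.3] [1.7999e+02 2.0000e-02 9.8460e+01] t 1.8 need tool xyz [ 0.0011 -0.0023  0.1683] turn -0.0011
```

View pics/w1.png

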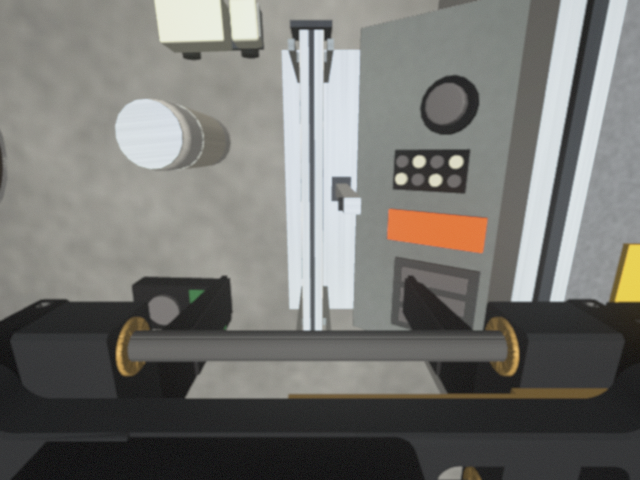

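The wrist view shows the bar running down column 312, the post at (350, 200) and the button at (450, 104). The arm was still settling when the picture was taken, and the cameras disagree by about 4 mm in station x. I'm measuring again at rest.

Run:
```python
from h import *
for i in range(2): c=grab('wrist')
W,P=wcloud(c); S=toS(W); s=S.reshape(-1,3); X,Y,Z=s.T; p=P.reshape(-1,3)
m=(abs(X)<30)&(abs(Y)<110)&(Z>117)&(Z<124)
q=s[m]; f=cv2.fitLine(q[:,:2].astype(np.float32),cv2.DIST_HUBER,0,.01,.01).ravel(); print('bar',np.percentile(q,[1,50,99],axis=0).round(1),'rel yaw',np.degrees(np.arctan2(-f[0],f[1])))
print('tool y of bar',np.percentile(p[m],[1,50,99],axis=0).round(1))
m=(X>18)&(X<48)&(abs(Y)<60)&(Z>140)&(Z<156); print('sensor',np.percentile(s[m],[1,50,99],axis=0).round(1))
# bar ends/plates
m=(abs(X+3)<25)&(Y>120)&(Y<175)&(Z>115)&(Z<135); print('endL',np.percentile(s[m],[1,50,99],axis=0).round(1))
print(env.state()['qvel'].round(4)); go(*st2w(-.4,-27),91,98.52)
```

```text
bar [[ -14.5 -107.   119. ]
 [  -4.6   15.5  120.7]
 [   5.2  108.3  122.4]] rel yaw -0.10897999
tool y of bar [[-80.7 -15.4 136.8]
 [ 41.8  -5.6 138.5]
 [134.6   4.2 140.2]]
sensor [[ 19.    0.3 140.9]
 [ 27.9   7.4 150.3]
 [ 36.5  13.8 152.1]]
endL [[-21.7 120.5 116. ]
 [ -5.1 138.6 121.3]
 [ 11.9 151.1 134.7]]
[ 0.0316 -0.018   0.023   0.0043  0.0013  0.0011]
at [521.9  -9.1 259.2] [-1.7996e+02 -3.0000e-02  9.8680e+01] t 1.9 need tool xyz [-0.002  -0.0006  0.1682] turn 0.0029
```

```bash
python3 -m pendant '[[[1,0,-0.002,0.02,0],[1,0,-0.0045,0.05,0],[1,0,-0.0045,0.08,0],[1,0,-0.0045,0.105,0],[1,0,-0.0045,0.118,0],[1,0,-0.0045,0.12,0],[1,0,-0.0045,0.12,0],[1,0,-0.0045,0.12,0]]]'
python3 - <<'E'
from h import *
c=grab('wrist'); cv2.imwrite('pics/w2.png',c['image'])
W,P=wcloud(c); S=toS(W); s=S.reshape(-1,3); X,Y,Z=s.T; p=P.reshape(-1,3)
m=(abs(X)<30)&(Y>20)&(abs(Y)<110)&(Z>117)&(Z<124)
print('bar',np.percentile(s[m],[1,50,99],axis=0).round(1)); print('tool',np.percentile(p[m],[1,50,99],axis=0).round(1))
m=(X>18)&(X<48)&(abs(Y)<60)&(Z>140)&(Z<156); print('sensor tool',np.percentile(p[m],[1,50,99],axis=0).round(1))
a=np.array([(lambda s:(env.read_camera('wrist'),np.r_[s['eef_pos'],np.degrees(s['tcp_rot'][2])])[1])(env.state()) for _ in range(3)]);print(a.round(2))
E
```

```text
t: 2.7
eef_pos: [517.7, -9.2, 140.6]
tcp_rot: [3.14, 0.0, 1.723]
ft_force: [0.3, -0.0, -0.2]
opening: 1.0
bar [[-14.5  21.1 119. ]
 [ -4.9  69.6 120.7]
 [  5.  109.2 122.3]]
tool [[ 45.6 -10.4  18.2]
 [ 94.1  -0.8  19.8]
 [133.7   9.1  21.5]]
sensor tool [[ -8.   22.5 -14.7]
 [ 29.5  34.7  -9.6]
 [ 38.2  50.9  -0.1]]
[[517.76  -9.35 140.58  98.73]
 [517.78  -9.5  140.53  98.72]
 [517.77  -9.59 140.42  98.71]]
```

View pics/w2.png

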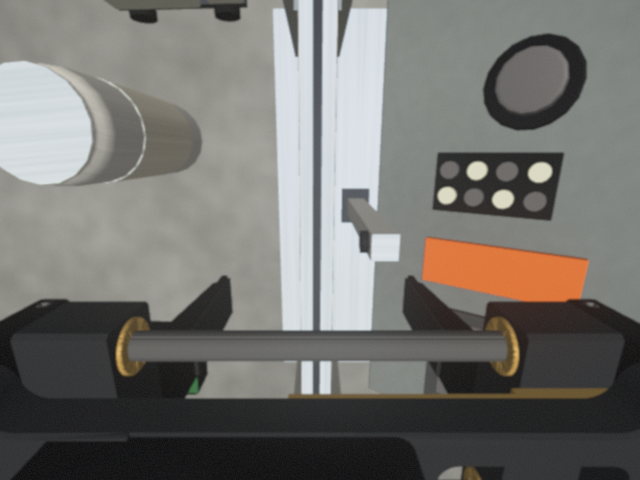

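The bar (column 318) is centred between the fingers (columns 230 and 406), and the post clears the finger by about 14 mm. I'll descend 50 mm and grip.

```bash
python3 -m pendant '[[[1,0,-0.0005,0.02,0],[1,0,-0.0005,0.04,0.004],[1,0,-0.0005,0.05,0.004],[1,0,-0.0005,0.05,0.004],[0.4,0,-0.0005,0.05,0.004],[0.3,0,-0.0005,0.05,0.004],[0,0,-0.0005,0.05,0.004],[0,0,-0.0005,0.05,0.004]]]'; python3 -m pendant '[[[0,0,0,0,0],[0,0,0,0,0],[0,0,0,0,0],[0,0,0,0,0],[0,0,0,-0.005,0],[0,0,0,-0.01,0],[0,0,0,-0.015,0],[0,0,0,-0.02,0]]]'
python3 - <<'E'
from h import *
c=grab('wrist'); W,P=wcloud(c); S=toS(W); s=S.reshape(-1,3); X,Y,Z=s.T
for a,b in((20,60),(70,110),(115,150)):
    m=(abs(X+4)<8)&(Y>a)&(Y<b)&(Z>105)&(Z<160); print(m.sum(),np.percentile(s[m],[5,50,95],axis=0).round(1))
print(env.state()['moment'],env.state()['ft_force'])
E
```

```text
t: 3.7
eef_pos: [517.2, -9.8, 90.1]
tcp_rot: [3.141, 0.0, 1.718]
ft_force: [-0.2, 0.2, 0.4]
opening: 0.718
t: 4.5
eef_pos: [516.9, -9.8, 110.1]
tcp_rot: [-3.142, -0.0, 1.718]
ft_force: [0.3, 0.3, -1.7]
opening: 0.209
3289 [[-11.2  22.1 129.5]
 [ -4.1  41.3 130.6]
 [  3.2  58.2 131.6]]
4248 [[-11.2  72.2 129.3]
 [ -3.9  90.6 130.5]
 [  3.2 107.3 131.7]]Traceback (most recent call last):
  File "<stdin>", line 4, in <module>
    return _quantile_unchecked(
        a, q, axis, out, overwrite_input, method, keepdims, weights)
    return _ureduce(a,
                    func=_quantile_ureduce_func,
    ...<5 lines>...
                    overwrite_input=overwrite_input,
                    method=method)
    r = func(a, **kwargs)
    result = _quantile(arr,
                       quantiles=q,
    ...<2 lines>...
                       out=out,
                       weights=wgt)
    slices_having_nans = np.isnan(arr[-1, ...])
                                  ~~~^^^^^^^^^
IndexError: index -1 is out of bounds for axis 0 with size 0
```

The fingers hold the bar level (130.6 and 130.5 mm at two places), but they closed during the lift, so the bar sits 10 mm low in the pads. I'll set it back down, regrip it properly and then lift.

```bash
python3 -m pendant '[[[0,0,0,0.003,0],[0,0,0,0.006,0],[0,0,0,0.009,0],[0,0,0,0.0102,0],[0,0,0,0.0102,0],[0.4,0,0,0.0102,0],[0.4,0,0,0.0102,0],[0.4,0,0,0.0102,0]]]'; python3 -m pendant '[[[0.4,0,0,0,0],[0.4,0,0,0.005,0],[0.4,0,0,0.0095,0],[0.4,0,0,0.0095,0],[0,0,0,0.0095,0],[0,0,0,0.0095,0],[0,0,0,0.0095,0],[0,0,0,0.0095,0]]]';python3 -m pendant '[[[0,0,0,0,0],[0,0,0,0,0],[0,0,0,0,0],[0,0,0,0,0],[0,0,0,0,0],[0,0,0,0,0],[0,0,0,0,0],[0,0,0,0,0]]]'
```

```text
t: 5.35
eef_pos: [517.0, -9.8, 99.2]
tcp_rot: [-3.141, -0.0, 1.718]
ft_force: [0.9, -0.3, -0.1]
opening: 0.381
t: 6.15
eef_pos: [517.1, -9.8, 90.0]
tcp_rot: [3.141, 0.0, 1.718]
ft_force: [0.4, -0.8, -0.1]
opening: 0.21
t: 6.95
eef_pos: [517.1, -9.8, 90.0]
tcp_rot: [3.141, -0.0, 1.718]
ft_force: [-0.4, 0.8, 3.6]
opening: 0.211
```

```bash
python3 -m pendant '[[[0,0,0,-0.004,0],[0,0,0,-0.01,0],[0,0,0,-0.017,0],[0,0,0,-0.025,0],[0,0,0,-0.034,0],[0,0,0,-0.043,0],[0,0,0,-0.052,0],[0,0,0,-0.06,0]]]'
python3 - <<'E'
from h import *
c=grab('wrist'); W,P=wcloud(c); S=toS(W); s=S.reshape(-1,3); X,Y,Z=s.T; p=P.reshape(-1,3)
k=(abs(p[:,1])<9)&(abs(p[:,2]+28)<12)&(p[:,0]>20)&(p[:,0]<175)
f=cv2.fitLine(p[k].astype(np.float32),cv2.DIST_HUBER,0,.01,.01).ravel(); print(k.sum(),f,np.percentile(p[k],[1,50,99],axis=0).round(1))
np.save('pics/p.npy',p.reshape(480,640,3))
q=p.reshape(480,640,3); 
e=(abs(p[:,1])<20)&(p[:,2]>-45)&(p[:,2]<-5)&(p[:,0]>130)&(p[:,0]<200); print('end plate tool',e.sum(), np.percentile(p[e],[1,50,99],axis=0).round(1) if e.sum() else 0)
go(*st2w(-4,-25),250,98.4)
E
```

```text
t: 7.75
eef_pos: [517.1, -9.8, 150.9]
tcp_rot: [3.141, 0.0, 1.718]
ft_force: [0.8, 0.3, -2.0]
opening: 0.205
12639 [ 9.9980527e-01  1.9720787e-02  6.9141277e-04  8.1039680e+01
 -1.3782302e-01 -3.0730862e+01] [[ 21.6  -8.8 -32.2]
 [ 83.9  -0.  -30.6]
 [129.3   8.8 -29.1]]
end plate tool 31 [[130.  -10.2 -30.6]
 [130.2  -0.8 -29.8]
 [130.4   8.6 -28.4]]
at [517.5  -9.9 151.9] [1.7989e+02 3.0000e-02 9.8460e+01] t 7.8 need tool xyz [ 0.0001  0.0003 -0.0981] turn 0.001
```

```bash
python3 -m pendant '[[[0,0,0,-0.012,0],[0,0,0,-0.027,0],[0,0,0,-0.043,0],[0,0,0,-0.06,0],[0,0,0,-0.077,0],[0,0,0,-0.094,0],[0,0,0,-0.107,0],[0,0,0,-0.115,0]]]'; python3 -c "
from h import *
go(519.5,350.6,265,184.7)"
```

```text
t: 8.6
eef_pos: [517.1, -9.8, 266.3]
tcp_rot: [3.141, 0.0, 1.718]
ft_force: [-0.1, -1.1, -1.9]
opening: 0.209
at [517.1  -9.8 266.3] [1.7994e+02 1.0000e-02 9.8460e+01] t 8.6 need tool xyz [0.3561 0.0554 0.0012] turn -1.5052
```

```bash
python3 -m pendant '[[[0,0.01,0.002,0,-0.04],[0,0.03,0.005,0,-0.11],[0,0.052,0.009,0,-0.20],[0,0.076,0.012,0,-0.30],[0,0.1,0.016,0,-0.40],[0,0.124,0.02,0,-0.50],[0,0.148,0.024,0,-0.60],[0,0.172,0.028,0,-0.70]]]'; python3 -c "
from h import *
go(519.5,350.6,265,184.7)"
```

```text
t: 9.4
eef_pos: [518.8, 166.0, 264.1]
tcp_rot: [-3.141, -0.001, 2.425]
ft_force: [0.3, -0.8, -3.0]
opening: 0.204
at [518.8 166.  264.1] [-1.7994e+02 -6.0000e-02  1.3892e+02] t 9.4 need tool xyz [ 0.1208  0.1396 -0.0009] turn -0.799
```

```bash
python3 -m pendant '[[[0,0.015,0.017,-0.001,-0.10],[0,0.03,0.035,-0.001,-0.20],[0,0.046,0.053,-0.001,-0.31],[0,0.063,0.072,-0.001,-0.42],[0,0.080,0.092,-0.001,-0.53],[0,0.097,0.112,-0.001,-0.64],[0,0.112,0.129,-0.001,-0.74],[0,0.1208,0.1396,-0.001,-0.799]]]'; python3 -m pendant '[[[0,0,0,0,0],[0,0,0,0,0],[0,0,0,0,0],[0,0,0,0,0],[0,0,0,0,0],[0,0,0,0,0],[0,0,0,0,0],[0,0,0,0,0]]]'
python3 - <<'E'
from h import *
c=grab('wrist'); cv2.imwrite('pics/w3.png',c['image'])
W,P=wcloud(c); w=W.reshape(-1,3); p=P.reshape(-1,3)
m=(w[:,2]>80)&(w[:,2]<90)&(w[:,1]>300)&(w[:,1]<400)
print('forktops',m.sum(),cv2.minAreaRect(w[m,:2].astype(np.float32)),cv2.minAreaRect(p[m,:2].astype(np.float32)))
m=(w[:,2]>6)&(w[:,2]<15)&(w[:,1]>280)&(w[:,1]<420); print('plate',m.sum(),cv2.minAreaRect(w[m,:2].astype(np.float32)))
k=(abs(p[:,1])<14)&(p[:,2]>-36)&(p[:,2]<-22)&(p[:,0]>20); print('bar tool',np.percentile(p[k],[1,50,99],axis=0).round(1))
f=cv2.fitLine(p[k][:,:2].astype(np.float32),cv2.DIST_HUBER,0,.01,.01).ravel();print(f)
c=grab('side'); W=cloud(c); w=W.reshape(-1,3)
m=(w[:,2]>80)&(w[:,2]<90)&(w[:,1]>300)&(w[:,1]<400)&(w[:,0]<620)&(w[:,0]>370); print('side forktops',m.sum(),cv2.minAreaRect(w[m,:2].astype(np.float32)))
m=(w[:,2]>285)&(w[:,2]<310)&(w[:,1]>310)&(w[:,1]<400)&(w[:,0]<700)&(w[:,0]>250); print('side bar',m.sum(),np.percentile(w[m],[1,50,99],axis=0).round(1))
c=grab('scene'); W=cloud(c); w=W.reshape(-1,3)
m=(w[:,2]>285)&(w[:,2]<303)&(w[:,1]>310)&(w[:,1]<400)&(w[:,0]<700)&(w[:,0]>250); print('scene bar',m.sum(),np.percentile(w[m],[1,50,99],axis=0).round(1))
cv2.imwrite('pics/s3.png',c['image'][120:400,300:640])
go(519.5,350.6,265,184.7)
E
```

```text
t: 10.2
eef_pos: [520.3, 351.2, 264.8]
tcp_rot: [-3.141, -0.002, -3.059]
ft_force: [-1.4, -0.9, -3.6]
opening: 0.211
t: 11.0
eef_pos: [521.3, 348.9, 266.0]
tcp_rot: [3.141, 0.0, -3.066]
ft_force: [0.1, 0.1, -2.2]
opening: 0.208
forktops 0 ((0.0, 0.0), (0.0, 0.0), 0.0) ((0.0, 0.0), (0.0, 0.0), 0.0)
plate 2851 ((490.80517578125, 350.5218811035156), (238.9906005859375, 80.11407470703125), 4.851790428161621)
bar tool [[ 21.5  -8.7 -32.2]
 [ 83.8   0.9 -30.6]
 [129.3  10.8 -29. ]]
[ 9.9999976e-01 -6.8263069e-04  8.0978294e+01  8.7494546e-01]
side forktops 60 ((494.22979736328125, 346.6781311035156), (191.94322204589844, 49.891845703125), 5.0925798416137695)
side bar 1043 [[347.5 317.4 285.2]
 [501.2 336.3 293.3]
 [646.  367.3 308.4]]
scene bar 1153 [[351.3 321.2 285.4]
 [573.7 349.7 296.1]
 [648.4 372.9 302.6]]
at [521.2 349.  265.9] [ 180.      0.   -175.66] t 11.15 need tool xyz [0.0016 0.0017 0.0009] turn -0.0062
```

View pics/w3.png

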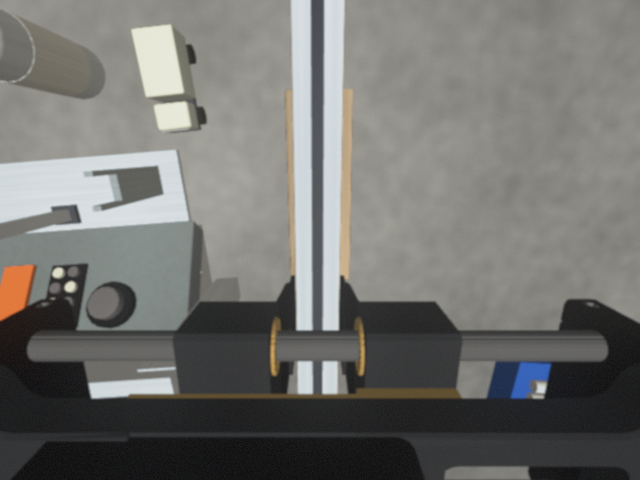

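The wrist view shows the bar (columns 293–343) over the rest plate (286–352), roughly aligned. I'll cross-check the lateral and endwise offsets between bar and rest within each camera.

Run:
```python
from h import *
for n,rc in(('scene',(494.7,348.6)),('side',(494.2,346.7))):
    c=pickle.load(open(f'pics/{n}.pkl','rb')); w=cloud(c).reshape(-1,3)
    m=(abs(w[:,2]-295)<5)&(w[:,1]>320)&(w[:,1]<375)&(w[:,0]<700)&(w[:,0]>300); q=w[m]
    a=np.radians(4.8); d=(q[:,:2]-rc)@np.array([[np.cos(a),-np.sin(a)],[np.sin(a),np.cos(a)]])
    for lo,hi in((-140,-60),(-60,-20),(60,140)):
        k=(d[:,0]>lo)&(d[:,0]<hi)
        if k.sum()>5: print(n,lo,k.sum(),'lat',np.percentile(d[k,1],[3,50,97]).round(1),'z',np.percentile(q[k,2],[5,50,95]).round(1))
    print(n,'along',d[:,0].min(),d[:,0].max())
    if n=='side':
        m=(abs(w[:,2]-285)<25)&(w[:,1]>300)&(w[:,1]<375)&(w[:,0]<700)&(w[:,0]>300); d=(w[m][:,:2]-rc)@np.array([[np.cos(a),-np.sin(a)],[np.sin(a),np.cos(a)]]); print(np.sort(d[:,0])[[2,-3]])
```

```text
scene -140 84 lat [-11.4  -6.9   3.8] z [291.5 295.7 297.6]
scene 60 478 lat [-12.7  -3.9   6.6] z [292.3 296.2 298.1]
scene along -145.42202521659553 154.05617539430855
side -140 166 lat [-14.2  -7.7   7.5] z [290.6 293.9 295.3]
side -60 84 lat [-14.5  -8.5   7.8] z [290.6 293.9 295.1]
side 60 141 lat [-17.   -9.1   6.4] z [290.4 294.  295.6]
side along -147.62097154528618 153.98101575240332
[-147.98886229  153.98101575]
```

```bash
python3 -c "
from h import *
go(516.7,351.9,88,184.85)"
```

```text
at [521.2 349.  265.9] [ 180.      0.   -175.66] t 11.15 need tool xyz [0.0043 0.0032 0.1779] turn -0.0089
```

```bash
python3 -m pendant '[[[0,0.002,0.0015,0.012,-0.009],[0,0.0043,0.0032,0.04,-0.009],[0,0.0043,0.0032,0.07,-0.009],[0,0.0043,0.0032,0.10,-0.009],[0,0.0043,0.0032,0.13,-0.009],[0,0.0043,0.0032,0.155,-0.009],[0,0.0043,0.0032,0.17,-0.009],[0,0.0043,0.0032,0.178,-0.009]]]'
python3 - <<'E'
from h import *
grab('wrist');c=grab('wrist')
W,P=wcloud(c); p=P.reshape(-1,3)
m=(p[:,2]>70)&(p[:,2]<85)&(abs(p[:,1])<60)&(p[:,0]<250); print('plate tool',m.sum(),cv2.minAreaRect(p[m,:2].astype(np.float32)))
k=(abs(p[:,1])<14)&(p[:,2]>-36)&(p[:,2]<-22)&(p[:,0]>20); print('bar tool',np.percentile(p[k],[1,50,99],axis=0).round(1))
for n in('scene','side'):
    c=grab(n); w=cloud(c).reshape(-1,3)
    for lo,hi in((102,125),(79,90),(6,14)):
        m=(w[:,2]>lo)&(w[:,2]<hi)&(w[:,1]>290)&(w[:,1]<420)&(w[:,0]<700)&(w[:,0]>300); print(n,lo,m.sum(),cv2.minAreaRect(w[m,:2].astype(np.float32)))
c=grab('scene')['image'][190:330,400:520]; d=pickle.load(open('pics/side.pkl','rb'))['image'][130:290,170:330]
cv2.imwrite('pics/s4.png',np.hstack([cv2.resize(x,(390,520),interpolation=cv2.INTER_CUBIC) for x in(c,d)])); go(516.7,351.9,88,184.85)
E
```

```text
t: 11.95
eef_pos: [515.8, 351.6, 85.7]
tcp_rot: [-3.141, -0.002, -3.056]
ft_force: [0.4, 0.0, -2.6]
opening: 0.209
plate tool 22704 ((19.984542846679688, 0.006702423095703125), (119.99083709716797, 307.8931579589844), 89.99592590332031)
bar tool [[ 21.7  -8.7 -32.2]
 [ 83.9   0.9 -30.6]
 [129.3  10.8 -29. ]]
scene 102 885 ((492.54180908203125, 348.249267578125), (304.1780090332031, 38.12434005737305), 5.865213394165039)
scene 79 34 ((582.188232421875, 345.200927734375), (130.15847778320312, 25.112890243530273), 17.532243728637695)
scene 6 1486 ((545.7088623046875, 341.59283447265625), (313.7186584472656, 88.66490173339844), 11.999423027038574)
side 102 1169 ((492.7441101074219, 344.5770568847656), (301.7103576660156, 46.15243148803711), 4.604761123657227)
side 79 84 ((491.16656494140625, 344.7628173828125), (295.85711669921875, 45.82495880126953), 3.811964988708496)
side 6 920 ((494.2437438964844, 346.17510986328125), (240.69000244140625, 88.4178466796875), 3.887920379638672)
at [517.  352.2  88.7] [ 1.7997e+02  7.0000e-02 -1.7513e+02] t 12.2 need tool xyz [ 0.0003 -0.0002  0.0007] turn 0.0004
```

View pics/s4.png

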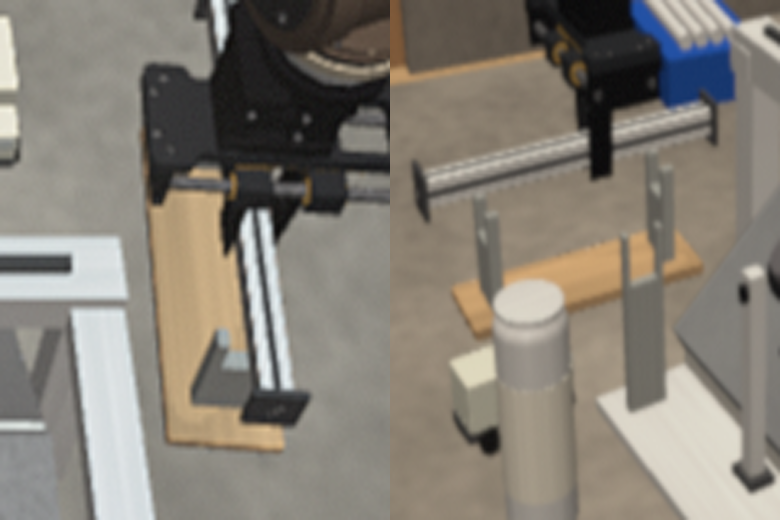

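The crops show the bar above both forks, with the overhang about equal at both ends. One more lateral check from the wrist cloud before lowering.

Run:
```python
from h import *
c=pickle.load(open('pics/wrist.pkl','rb')); W,P=wcloud(c); p=P.reshape(-1,3); im=c['image'].reshape(-1,3).astype(int)
wood=(im[:,2]-im[:,0]>40)&(p[:,2]>60)&(abs(p[:,1])<70)&(p[:,0]<250)
q=p[wood]; print(wood.sum(),np.percentile(q,[1,50,99],axis=0).round(1))
for a in range(30,140,20):
    k=(q[:,0]>a)&(q[:,0]<a+20)
    if k.sum()>20: print(a,k.sum(),np.percentile(q[k,1],[0.5,99.5]).round(1))
for n in('scene','side'):
    c=pickle.load(open(f'pics/{n}.pkl','rb')); w=cloud(c).reshape(-1,3)
    rc=dict(scene=(494.7,348.6),side=(494.2,346.7))[n]; a=np.radians(4.8)
    m=(w[:,2]>112)&(w[:,2]<124)&(w[:,1]>300)&(w[:,1]<400)&(w[:,0]<700)&(w[:,0]>300)
    d=(w[m][:,:2]-rc)@np.array([[np.cos(a),-np.sin(a)],[np.sin(a),np.cos(a)]])
    for lo,hi in((-145,-60),(60,140)):
        k=(d[:,0]>lo)&(d[:,0]<hi); print(n,lo,k.sum(),np.percentile(d[k,1],[3,50,97]).round(1) if k.sum()>5 else '')
    print(d[:,0].min(),d[:,0].max())
```

```text
12573 [[-31.8 -38.3  73.3]
 [ 58.9  18.8  74.9]
 [141.9  40.   76.6]]
30 1558 [-38.5  40.2]
50 1664 [-38.4  40.1]
70 1809 [-38.4  40.2]
90 1837 [-38.4  40.2]
110 918 [-38.4  40.4]
130 780 [-38.6  40.3]
scene -145 79 [-10.   -5.6   3.4]
scene 60 359 [-8.9  0.1 10.5]
-150.1092392718521 150.5259065614492
side -145 184 [-11.5  -4.4  11.6]
side 60 145 [-11.7  -3.4  10.6]
-151.89428130399395 149.24917214827104
```

```bash
python3 -m pendant '[[[0,0,0,0.006,0],[0,0,0,0.013,0],[0,0,0,0.02,0],[0,0,0,0.026,0],[0,0,0,0.031,0],[0,0,0,0.034,0],[0,0,0,0.0355,0],[0,0,0,0.0365,0]]]'; python3 -m pendant '[[[0,0,0,0.0003,0],[0,0,0,0.0006,0],[0,0,0,0.0009,0],[0,0,0,0.0012,0],[0,0,0,0.0015,0],[0,0,0,0.0015,0],[0,0,0,0.0015,0],[0,0,0,0.0015,0]]]'; python3 -c "
from h import *
print(env.state()['ft_force'],env.state()['eef_pos'],env.state()['moment'])"
```

```text
t: 13.0
eef_pos: [516.8, 351.9, 51.4]
tcp_rot: [3.142, 0.0, -3.057]
ft_force: [1.0, -1.0, -1.6]
opening: 0.209
t: 13.8
eef_pos: [516.8, 351.9, 50.0]
tcp_rot: [3.141, 0.0, -3.057]
ft_force: [-0.3, -1.3, -0.6]
opening: 0.21
[-0.33430019 -1.32800442 -0.58443796] [516.75424269 351.94068898  50.04314595] [0.0044772  0.0186355  0.02461655]
```

```bash
python3 -m pendant '[[[0,0,0,0.0003,0],[0,0,0,0.0006,0],[0,0,0,0.0008,0],[0,0,0,0.0008,0],[0,0,0,0.0008,0],[0,0,0,0.0008,0],[0,0,0,0.0008,0],[0,0,0,0.0008,0]]]'; python3 -m pendant '[[[0.25,0,0,0,0],[0.3,0,0,0,0],[0.35,0,0,0,0],[0.4,0,0,0,0],[0.45,0,0,0,0],[0.5,0,0,0,0],[0.5,0,0,0,0],[0.5,0,0,0,0]]]';  python3 -m pendant '[[[0.5,0,0,-0.01,0],[0.5,0,0,-0.03,0],[0.5,0,0,-0.06,0],[0.5,0,0,-0.1,0],[0.5,0,0,-0.14,0],[0.5,0,0,-0.175,0],[0.5,0,0,-0.20,0],[0.5,0,0,-0.21,0]]]'
python3 - <<'E'
from h import *
grab('wrist');c=grab('wrist'); W,P=wcloud(c); w=W.reshape(-1,3)
for lo,hi in((68,92),(74,84)):
    m=(w[:,2]>lo)&(w[:,2]<hi)&(w[:,1]>300)&(w[:,1]<400)&(w[:,0]<700)&(w[:,0]>300); print(m.sum(),cv2.minAreaRect(w[m,:2].astype(np.float32)),np.percentile(w[m,2],[2,50,98]))
n='scene';c=grab(n); w=cloud(c).reshape(-1,3)
m=(w[:,2]>74)&(w[:,2]<92)&(w[:,1]>290)&(w[:,1]<420)&(w[:,0]<700)&(w[:,0]>300); print(n,m.sum(),cv2.minAreaRect(w[m,:2].astype(np.float32)))
a=np.radians(4.8); d=(w[m][:,:2]-(494.7,348.6))@np.array([[np.cos(a),-np.sin(a)],[np.sin(a),np.cos(a)]]); z=w[m][:,2]
for lo,hi in((-140,-105),(-70,-20),(-20,70),(105,140)):
    k=(d[:,0]>lo)&(d[:,0]<hi)&(z<83); print(lo,k.sum(),np.median(z[k]),np.percentile(d[k,1],[3,97]).round(1))
cv2.imwrite('pics/s5.png',np.hstack([cv2.resize(c['image'][190:330,400:520],(400,467)),cv2.resize(grab('side')['image'][150:270,180:320],(400,467))]))
E
```

```text
t: 14.6
eef_pos: [516.8, 352.0, 50.1]
tcp_rot: [3.141, 0.001, -3.057]
ft_force: [-2.2, -2.0, 8.1]
opening: 0.213
t: 15.4
eef_pos: [516.7, 351.9, 49.1]
tcp_rot: [3.142, 0.0, -3.057]
ft_force: [-0.2, -0.1, 0.1]
opening: 0.498
t: 16.2
eef_pos: [517.1, 352.1, 262.6]
tcp_rot: [3.14, 0.004, -3.057]
ft_force: [0.0, 1.1, -1.0]
opening: 0.497
6379 ((489.6329040527344, 350.24951171875), (298.5118103027344, 43.831825256347656), 4.74891471862793) [73.73311451 80.79493188 87.80254971]
5495 ((490.25146484375, 350.38470458984375), (291.53369140625, 43.32291030883789), 4.645195960998535) [78.67342367 80.68146917 82.54176784]
scene 1291 ((493.935546875, 348.9525451660156), (303.0423278808594, 45.23646545410156), 4.635922431945801)
-140 95 80.17294784459204 [-8.8 10.3]
-70 158 80.00318618236025 [-9. 10.]
-20 319 80.07645735163189 [-9.1 10.4]
105 147 80.3312302543706 [-8.9 10.4]
```

View pics/s5.png

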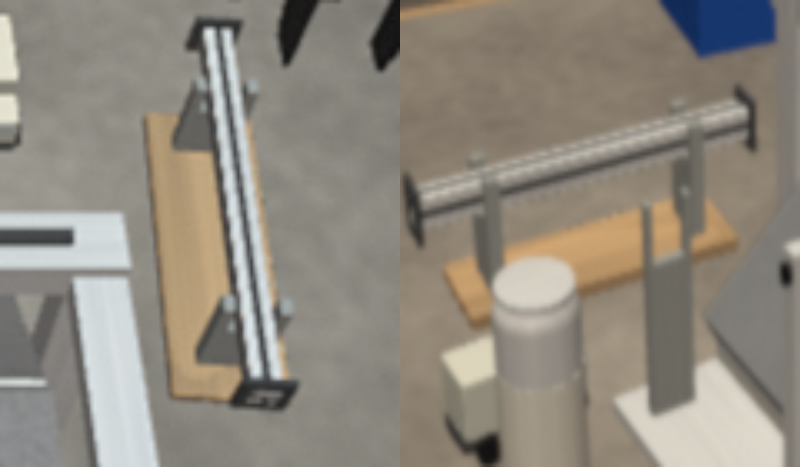

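The bar lies level in both forks, with its top at 80.0–80.3 mm along its length, centred within about 1 mm. Now I'll go to the button: close the gripper, hover in front of the beam and measure with the wrist camera.

```bash
python3 -c "
from h import *
go(*st2w(55.4,90.7),250,188.4)"
```

```text
at [516.3 351.7 258. ] [-1.7997e+02 -8.0000e-02 -1.7514e+02] t 16.4 need tool xyz [-0.0226 -0.2409  0.0081] turn -0.0618
```

```bash
python3 -m pendant '[[[0.4,-0.001,-0.01,0,-0.005],[0.3,-0.003,-0.035,0,-0.01],[0.2,-0.007,-0.075,0,-0.02],[0.1,-0.012,-0.12,0.003,-0.03],[0,-0.016,-0.165,0.005,-0.045],[0,-0.02,-0.205,0.007,-0.055],[0,-0.022,-0.23,0.008,-0.062],[0,-0.0226,-0.2409,0.008,-0.062]]]'; python3 -m pendant '[[[0,0,0,0.01,0],[0,0,0,0.03,0],[0,0,0,0.045,0],[0,0,0,0.05,0],[0,0,0,0.05,0],[0,0,0,0.05,0],[0,0,0,0.05,0],[0,0,0,0.05,0]]]'
cat > btn.py <<'E'
from h import *
import sys
grab('wrist');c=grab('wrist'); cv2.imwrite(sys.argv[1],c['image']); W,P=wcloud(c); p=P.reshape(-1,3); im=c['image'].reshape(-1,3).astype(int)
s=c['state']; zt=s['eef_pos'][2]
# tool frame: x = -station x, y = station y ; make local f (forward)= -tool x , l= tool y, z world
f,l,z=-p[:,0],p[:,1],zt-p[:,2]
m=(z>194)&(z<214)&(f>20)&(abs(l)<120); print('beam front f',m.sum(),np.percentile(f[m],[1,25,50]).round(1) if m.sum() else '')
m=(z>216)&(z<223)&(f>20)&(abs(l)<120); print('beam top f',m.sum(),np.percentile(f[m],[1,50,99]).round(1) if m.sum() else '')
# panel fit
import itertools
m=(z<85)&(z>35)&(f>-40)&(f<60)&(abs(l)<60); A=np.c_[f[m],l[m],np.ones(m.sum())]; b=z[m]
for _ in range(6): 
    x=np.linalg.lstsq(A,b,rcond=None)[0]; r=b-A@x; k=abs(r)<max(2,np.percentile(abs(r),70)); A,b=A[k],b[k]
print('panel slope deg',np.degrees(np.arctan(x[0])),x,len(b))
h=(z-(x[0]*f+x[1]*l+x[2]))*np.cos(np.arctan(x[0]))
m=(h>19)&(h<27)&(z<125)&(z>70)&(abs(l)<50)&(f>-20)
print('face h',m.sum(),np.percentile(h[m],[5,50,95]).round(1),'f',np.percentile(f[m],[1,50,99]).round(1),'l',np.percentile(l[m],[1,50,99]).round(1),'z',np.percentile(z[m],[1,50,99]).round(1))
print('tool',s['eef_pos'],s['tcp_rot'],s['t'],s['opening'])
E
python3 btn.py pics/w6.png
```

```text
t: 17.2
eef_pos: [559.5, 111.1, 249.9]
tcp_rot: [-3.142, -0.002, -2.997]
ft_force: [-0.2, 0.6, 0.1]
opening: 0.007
t: 18.0
eef_pos: [559.8, 113.9, 201.7]
tcp_rot: [3.142, 0.001, -2.995]
ft_force: [-0.1, -0.1, 0.2]
opening: 0.008
beam front f 29 [72.2 72.5 72.8]
beam top f 682 [ 98.8 104.7 108.5]
panel slope deg 35.1999236166075 [ 7.05420404e-01 -1.79184556e-03  3.85749327e+01] 6358Traceback (most recent call last):
  File "btn.py", line 17, in <module>
    print('face h',m.sum(),np.percentile(h[m],[5,50,95]).round(1),'f',np.percentile(f[m],[1,50,99]).round(1),'l',np.percentile(l[m],[1,50,99]).round(1),'z',np.percentile(z[m],[1,50,99]).round(1))
                           ~~~~~~~~~~~~~^^^^^^^^^^^^^^^^
    return _quantile_unchecked(
        a, q, axis, out, overwrite_input, method, keepdims, weights)
    return _ureduce(a,
                    func=_quantile_ureduce_func,
    ...<5 lines>...
                    overwrite_input=overwrite_input,
                    method=method)
    r = func(a, **kwargs)
    result = _quantile(arr,
                       quantiles=q,
    ...<2 lines>...
                       out=out,
                       weights=wgt)
    slices_having_nans = np.isnan(arr[-1, ...])
                                  ~~~^^^^^^^^^
IndexError: index -1 is out of bounds for axis 0 with size 0
```

View pics/w6.png

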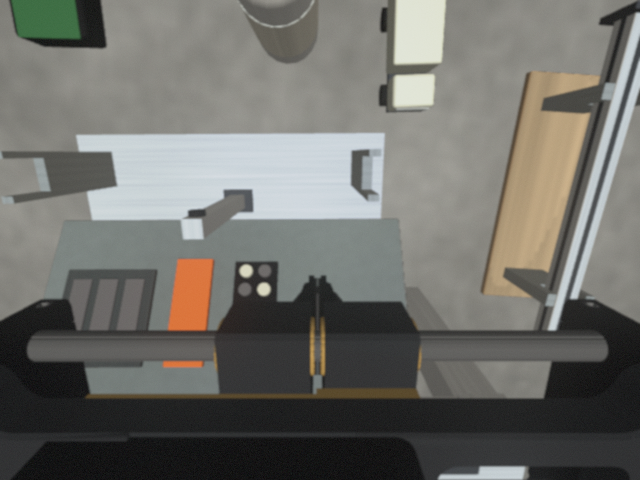

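The gripper hides the button at (340, 330) in this pose; the panel fits at 35.2°. The deciding number is the gap between the gripper body and the front beam. The fixed cameras see both, so I'm measuring it there.

```bash
cat > gap.py <<'E'
from h import *
for n in('scene','side'):
    c=grab(n); S=toS(cloud(c)); s=S.reshape(-1,3); X,Y,Z=s.T; st=c['state']
    r=np.array(st['eef_pos']); q=toS(r.reshape(1,1,3))[0,0]
    if n=='scene': print('tool in SO frame',q.round(1))
    rel=Z-q[2]
    for lo,hi in((-5,30),(30,60),(78,100),(100,125),(125,160),(160,200)):
        m=(rel>lo)&(rel<hi)&(abs(X-q[0])<110)&(abs(Y-q[1])<110)&((Z>228)|(X<q[0]+37)|(lo<60))&((Z>228)|(lo>=60)|(X<q[0]+25)&(h_:=(Z>40+.72*(X-50)+35)))
        if m.sum()>8: print(n,'z+',lo,hi,m.sum(),'x',(np.percentile(X[m],[1,10,50,90,99])-q[0]).round(1),'y',(np.percentile(Y[m],[1,50,99])-q[1]).round(1))
    m=(X>115)&(X<185)&(abs(Y-90)<100)&(Z>194)&(Z<214); print(n,'beam faces x',m.sum(),np.percentile(X[m],[2,10,50,90,98]).round(1) if m.sum() else '')
    m=(X>115)&(X<185)&(abs(Y-40)<170)&(Z>217)&(Z<222.5); print(n,'beam top x',m.sum(),np.percentile(X[m],[1,50,99]).round(1) if m.sum() else '')
E
python3 gap.py
```

```text
tool in SO frame [ 55.9  90.9 201.5]
scene z+ -5 30 100 x [ 10.8  11.9  14.  100.1 102.7] y [-1.044e+02  1.000e-01  7.960e+01]
scene z+ 30 60 74 x [10.4 11.8 13.4 14.6 15.6] y [-10.    0.    9.7]
scene z+ 78 100 573 x [-25.8 -21.   31.8  37.1  38.1] y [-79.4   8.3  79.8]
scene z+ 100 125 1975 x [-29.9 -18.8  21.3  35.   37.5] y [-89.5   4.6  88.4]
scene z+ 125 160 506 x [15.2 18.5 23.9 26.4 27.8] y [-50.1 -17.2  15.9]
scene z+ 160 200 861 x [-27.9  -4.6  29.7  36.9  39.8] y [-50.1 -24.9  33.1]
scene beam faces x 620 [169.3 169.8 170.7 171.8 180.1]
scene beam top x 2006 [134.8 158.3 171.8]
side z+ -5 30 196 x [-11.5 -10.4  -3.3   9.7  12.9] y [-13.   -7.8   7.6]
side z+ 30 60 202 x [-12.2 -11.2  -7.    6.7  12.8] y [-17.2 -11.2   9.1]
side z+ 78 100 845 x [-35.1 -33.7 -22.7  17.5  33.6] y [-86.9 -34.1  77. ]
side z+ 100 125 1202 x [-34.2 -31.6 -19.2  19.4  32.9] y [-93.9 -55.3  84.4]
side z+ 125 160 784 x [-26.2 -24.2 -19.2  14.3  22.4] y [-55.  -49.4  13.6]
side z+ 160 200 1014 x [-36.2 -33.  -13.6  19.3  32.3] y [-54.3 -33.5  11.3]
side beam faces x 487 [131.7 132.6 134.2 135.6 136.7]
side beam top x 606 [131.6 143.7 176.1]
```

The gap from body to beam is now about 41 mm. In the cloud the body's half-width reads about 35 mm and the finger's about 11 mm. Advancing 37 mm leaves 3–4 mm to the beam, and the fingertip edge lands 4–5 mm inside the button face. I'll advance at height, stop above the beam top and recheck.

```bash
python3 -m pendant '[[[0,-0.005,0,0,0],[0,-0.015,0,0.005,0],[0,-0.026,0,0.015,0],[0,-0.034,0,0.028,0],[0,-0.037,0,0.04,0],[0,-0.037,0,0.045,0],[0,-0.037,0,0.045,0],[0,-0.037,0,0.045,0]]]'; python3 gap.py
python3 - <<'E'
from h import *
c=pickle.load(open('pics/side.pkl','rb'))['image'][60:300,230:470]; d=pickle.load(open('pics/scene.pkl','rb'))['image'][150:350,250:450]
cv2.imwrite('pics/s7.png',np.hstack([cv2.resize(x,(400,500),interpolation=cv2.INTER_CUBIC) for x in(c,cv2.resize(d,(400,400)))]))
E
```

```text
t: 19.0
eef_pos: [596.1, 119.2, 156.2]
tcp_rot: [3.141, -0.0, -2.995]
ft_force: [-0.4, -0.6, -0.5]
opening: 0.007
tool in SO frame [ 92.7  90.9 156.2]
scene z+ -5 30 24 x [10.1 12.1 13.3 14.2 14.4] y [-8.9 -1.8  7.3]
scene z+ 30 60 55 x [11.3 12.2 13.5 14.9 15.2] y [-10.1   0.8   9.5]
scene z+ 78 100 531 x [-26.5 -21.6  31.4  37.   38. ] y [-80.4   9.5  79.9]
scene z+ 100 125 1880 x [-30.4 -19.2  20.8  35.   37.4] y [-89.5   4.   88.6]
scene z+ 125 160 445 x [-10.4  18.5  24.   26.5  27.8] y [-50.2 -17.8  16.2]
scene z+ 160 200 717 x [-19.8  -1.   30.2  37.2  39.7] y [-49.7 -26.2  32.5]
scene beam faces x 608 [169.1 169.8 170.7 171.9 181.3]
scene beam top x 1992 [134.6 158.3 171.9]
side z+ -5 30 177 x [-11.8 -10.6  -4.2   8.9  12.1] y [-13.1  -7.9   5.6]
side z+ 30 60 192 x [-12.4 -11.   -7.6   6.2  11.4] y [-16.8 -11.3   9.2]
side z+ 78 100 785 x [-34.9 -33.5 -23.4  16.4  33.6] y [-86.8 -27.6  78. ]
side z+ 100 125 1163 x [-34.2 -31.2 -18.6  20.   32.9] y [-93.6 -54.5  85.2]
side z+ 125 160 730 x [-26.  -23.7 -19.3  15.2  22.9] y [-54.9 -49.1  14.6]
side z+ 160 200 937 x [-36.2 -33.1 -13.9  20.2  31.4] y [-54.3 -33.6  12.3]
side beam faces x 222 [132.2 133.1 134.3 136.  137. ]
side beam top x 371 [131.2 143.4 181.3]
```

View pics/s7.png

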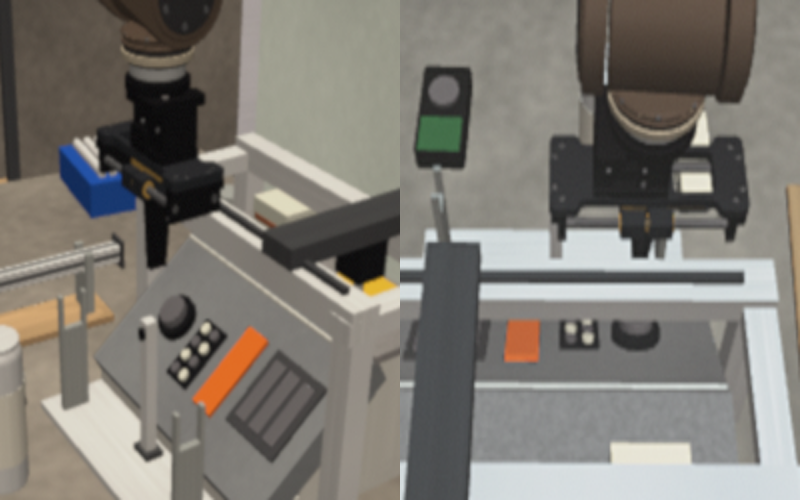

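The scene camera gives a 4.0 mm gap to the beam and the side camera 8 mm. The fingertip front edge is at station x of about 108, over the button's lower part. I'll descend slowly.

```bash
python3 -m pendant '[[[0,0,0,0.005,0],[0,-0.0005,0,0.013,0],[0,-0.001,0,0.021,0],[0,-0.001,0,0.029,0],[0,-0.001,0,0.037,0],[0,-0.001,0,0.044,0],[0,-0.001,0,0.049,0],[0,-0.001,0,0.052,0]]]'; python3 -m pendant '[[[0,0,0,0.001,0],[0,0,0,0.002,0],[0,0,0,0.003,0],[0,0,0,0.004,0],[0,0,0,0.005,0],[0,0,0,0.006,0],[0,0,0,0.006,0],[0,0,0,0.006,0]]]'
```

```text
t: 19.9
eef_pos: [597.1, 119.3, 103.5]
tcp_rot: [3.141, -0.0, -2.995]
ft_force: [0.1, -0.4, 0.9]
opening: 0.006
t: 20.7
eef_pos: [597.3, 119.3, 98.3]
tcp_rot: [3.142, 0.0, -2.995]
ft_force: [-1.0, -0.3, 2.3]
opening: 0.005
```

```bash
python3 -m pendant '[[[0,0,0,0.0005,0],[0,0,0,0.001,0],[0,0,0,0.0015,0],[0,0,0,0.002,0],[0,0,0,0.0025,0],[0,0,0,0.003,0],[0,0,0,0.003,0],[0,0,0,0.003,0]]]'; python3 gap.py | grep -E "tool|scene z\+ (78|100)|top"
```

```text
t: 21.5
eef_pos: [597.2, 119.3, 95.2]
tcp_rot: [3.142, 0.0, -2.995]
ft_force: [1.5, 1.0, 2.8]
opening: 0.007
tool in SO frame [93.8 90.8 95.2]
scene z+ 78 100 74 x [-27.5 -26.3 -22.1 -19.1  22.9] y [-20.9  44.5  62.7]
scene z+ 100 125 1417 x [-30.3 -20.6  12.4  28.6  35.8] y [-88.7   2.1  88.7]
scene beam top x 2098 [118.9 157.5 171.8]
side beam top x 473 [127.1 144.1 178.4]
```

```bash
python3 -m pendant '[[[0,0,0,0.0005,0],[0,0,0,0.001,0],[0,0,0,0.0015,0],[0,0,0,0.002,0],[0,0,0,0.002,0],[0,0,0,0.002,0],[0,0,0,0.002,0],[0,0,0,0.002,0]]]';  python3 -m pendant '[[[0,0,0,0.0005,0],[0,0,0,0.001,0],[0,0,0,0.0015,0],[0,0,0,0.0015,0],[0,0,0,0.0015,0],[0,0,0,0.0015,0],[0,0,0,0.0015,0],[0,0,0,0.0015,0]]]'
```

```text
t: 22.4
eef_pos: [597.2, 119.4, 93.1]
tcp_rot: [3.142, -0.0, -2.995]
ft_force: [0.1, -0.3, 4.1]
opening: 0.005
t: 23.2
eef_pos: [597.3, 119.4, 91.7]
tcp_rot: [3.142, 0.0, -2.995]
ft_force: [-0.4, -0.5, 5.0]
opening: 0.002
```

```bash
python3 -m pendant '[[[0,0,0,0.0005,0],[0,0,0,0.001,0],[0,0,0,0.001,0],[0,0,0,0.001,0],[0,0,0,0.001,0],[0,0,0,0.001,0],[0,0,0,0.001,0],[0,0,0,0.001,0]]]';  python3 -m pendant '[[[0,0,0,0.0005,0],[0,0,0,0.001,0],[0,0,0,0.001,0],[0,0,0,0.001,0],[0,0,0,0.001,0],[0,0,0,0.001,0],[0,0,0,0.001,0],[0,0,0,0.001,0]]]'
```

```text
t: 24.0
eef_pos: [597.4, 119.4, 90.8]
tcp_rot: [3.142, 0.001, -2.995]
ft_force: [-0.1, 0.5, 6.0]
opening: 0.007
t: 24.8
eef_pos: [597.5, 119.4, 90.4]
tcp_rot: [-3.142, 0.001, -2.995]
ft_force: [-1.4, 0.6, 11.6]
opening: 0.006
```

The force rose steeply from 6 to 11.6 N while the tool moved only 0.4 mm, after about 8 mm of travel. That fits the button's end stop. I'll push slightly firmer to confirm, then retreat straight up.

```bash
python3 -m pendant '[[[0,0,0,0.0005,0],[0,0,0,0.001,0],[0,0,0,0.001,0],[0,0,0,0.001,0],[0,0,0,0.001,0],[0,0,0,0.001,0],[0,0,0,0.001,0],[0,0,0,0.001,0]]]';  python3 -m pendant '[[[0,0,0,-0.002,0],[0,0,0,-0.005,0],[0,0,0,-0.009,0],[0,0,0,-0.014,0],[0,0,0,-0.02,0],[0,0,0,-0.027,0],[0,0,0,-0.035,0],[0,0,0,-0.044,0]]]'
```

```text
t: 25.6
eef_pos: [597.7, 119.4, 90.0]
tcp_rot: [-3.142, 0.002, -2.995]
ft_force: [-3.1, -0.2, 17.6]
opening: 0.007
t: 26.4
eef_pos: [597.3, 119.4, 133.4]
tcp_rot: [3.141, 0.0, -2.995]
ft_force: [-0.4, 0.4, -0.4]
opening: 0.005
```

```bash
python3 -m pendant '[[[0,0,0,-0.02,0],[0,0.002,0,-0.05,0],[0,0.01,0,-0.085,0],[0,0.03,0,-0.115,0],[0,0.055,0,-0.14,0],[0,0.08,0,-0.15,0],[0,0.1,0,-0.15,0],[0,0.1,0,-0.15,0]]]'
python3 - <<'E'
from h import *
import pickle
a=grab('scene')['image']; b=grab('side'); cv2.imwrite('pics/f.png',np.hstack([cv2.resize(a[140:340,240:510],(400,296)),cv2.resize(b['image'][120:340,180:450],(400,326))[:296]]))
s=toS(cloud(b)).reshape(-1,3);X,Y,Z=s.T
h=(Z-30)*np.cos(.6109)-(X-50)*np.sin(.6109); sl=(X-50)*np.cos(.6109)+(Z-30)*np.sin(.6109)
m=(sl>76)&(sl<114)&(abs(Y-87)<18)&(h>8)&(h<45); print('h hist',*np.histogram(h[m],np.arange(8,30,2)))
w=cloud(pickle.load(open('pics/scene.pkl','rb')))
p=w[165:225,330:370].reshape(-1,3);p=p[(p[:,2]>140)&(p[:,2]<160)];print('can',p.min(0),p.max(0))
w=w.reshape(-1,3); m=(w[:,2]>74)&(w[:,2]<92)&(w[:,1]>290)&(w[:,1]<420)&(w[:,0]<700)&(w[:,0]>300); print('bar',cv2.minAreaRect(w[m,:2].astype(np.float32)))
print(env.state()['t'],env.state()['ft_force'])
E
```

```text
t: 27.2
eef_pos: [496.6, 104.6, 284.0]
tcp_rot: [-3.142, 0.001, -2.995]
ft_force: [0.4, 0.3, -0.3]
opening: 0.008
h hist [ 6 29 31 10 12 25 43 69 23  1] [ 8 10 12 14 16 18 20 22 24 26 28]
can [351.77289775  30.68816949 140.07791754] [408.88293483  84.96821935 153.58347374]
bar ((493.6598815917969, 348.7427062988281), (301.9618225097656, 45.303035736083984), 4.837548732757568)
27.3 [0.1392154  0.67052272 0.11608557]
```

View pics/f.png

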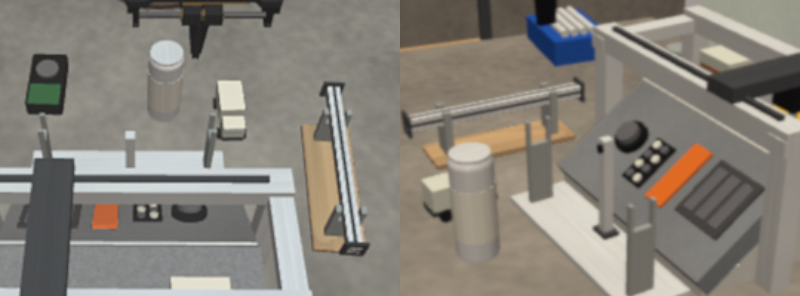

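The final view shows the bar in both forks. The can, meter and truck stand where they were, the button face is back at its original height, and the arm is clear. Handing in.

```bash
python3 -c "
from cell import env
print(env.job_done())"
```

```text
the job is handed in; nothing more can be done
None
```

The job is done and handed in at about 27 s of the 56 s allowed; no verdict was reported.

- **Bar:** The first grip closed during the lift and raised the bar level about 10 mm, held low in the pads. I set it back in the brackets, regripped, lifted it straight up level, and laid it in both forks. In the rest its top reads 80.0–80.3 mm along its length (80 expected), with its centre about 1 mm from the rest's centre in the scene camera. The wrist camera disagreed before the final lowering, showing about 3 mm off-centre endwise.
- **Button:** The pendant cannot tilt the tool, so I pressed with the closed fingers vertical, just in front of the beam, on the lower part of the button's face.
    - **Press:** It travelled about 8 mm vertically (7.3 needed for full travel) and reached a stiff stop: 5–6 N, then up to 17.6 N.
    - **Return:** After I backed off, the face was back at its original height in the side camera.
- **Clearances:** Before the last 1 mm forward and the descent, the gap to the gantry beam was about 4 mm by the scene camera and 8 mm by the side camera. It could not be measured again at the pressing height. No unexpected contact force showed, and the post cleared the fingers by about 14 mm.
- **Bystanders:** The can measured unmoved. The meter and truck look unmoved in the last picture, but I did not measure them again.
- **Camera disagreement:** The cameras differed by about 4 mm on the station's x position, so I used within-camera relative measurements for the grasp, the placing and the beam gap.

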